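# Put the hand stamps back on their ledge in order of size

## Task

Put the four hand stamps away on the black ledge, one upright in the middle of each cork mark, in order of size: the stamp with the longest base on the mark next to the ink-pad tin, then ever shorter, the shortest at the far end by the tape dispenser. Turn each stamp so that its base lies lengthwise along its cork mark, and leave the white cup standing where it is.

Things in the scene. Friction and masses are not known exactly. Their poses are not given: they have to be found in the camera images.
- stamp_a: Hand stamp: black base 28 mm long (x axis), 26 wide, 22 high; the four differ only in base length (28, 46, 64, 82 mm). Upright wooden handle in the middle, a cylinder 22 mm across from 40 to 80 mm above the underside (80 = top), on a 16 mm steel neck. 35 to 110 g. Origin: centre of the underside, z up. Both ends alike. Stands on the table at z = 0.
- stamp_b: Hand stamp: black base 46 mm long (x axis), 26 wide, 22 high; the four differ only in base length (28, 46, 64, 82 mm). Upright wooden handle in the middle, a cylinder 22 mm across from 40 to 80 mm above the underside (80 = top), on a 16 mm steel neck. 35 to 110 g. Origin: centre of the underside, z up. Both ends alike. Stands on the table at z = 0.
- stamp_c: Hand stamp: black base 64 mm long (x axis), 26 wide, 22 high; the four differ only in base length (28, 46, 64, 82 mm). Upright wooden handle in the middle, a cylinder 22 mm across from 40 to 80 mm above the underside (80 = top), on a 16 mm steel neck. 35 to 110 g. Origin: centre of the underside, z up. Both ends alike. Stands on the table at z = 0.
- stamp_d: Hand stamp: black base 82 mm long (x axis), 26 wide, 22 high; the four differ only in base length (28, 46, 64, 82 mm). Upright wooden handle in the middle, a cylinder 22 mm across from 40 to 80 mm above the underside (80 = top), on a 16 mm steel neck. 35 to 110 g. Origin: centre of the underside, z up. Both ends alike. Stands on the table at z = 0.
- mark_p: One of four like cork pads in a row on a fixed black ledge (104 x 300 mm, 12 high): 92 mm long (x axis, across the row), 36 wide (y axis, along the row), 2 thick, fixed, 75 mm centre to centre. Origin: centre of its underside, at z = 12 mm; its top is at z = 14 mm. The letter says nothing of its place in the row.
- mark_q: One of four like cork pads in a row on a fixed black ledge (104 x 300 mm, 12 high): 92 mm long (x axis, across the row), 36 wide (y axis, along the row), 2 thick, fixed, 75 mm centre to centre. Origin: centre of its underside, at z = 12 mm; its top is at z = 14 mm. The letter says nothing of its place in the row.
- mark_r: One of four like cork pads in a row on a fixed black ledge (104 x 300 mm, 12 high): 92 mm long (x axis, across the row), 36 wide (y axis, along the row), 2 thick, fixed, 75 mm centre to centre. Origin: centre of its underside, at z = 12 mm; its top is at z = 14 mm. The letter says nothing of its place in the row.
- mark_s: One of four like cork pads in a row on a fixed black ledge (104 x 300 mm, 12 high): 92 mm long (x axis, across the row), 36 wide (y axis, along the row), 2 thick, fixed, 75 mm centre to centre. Origin: centre of its underside, at z = 12 mm; its top is at z = 14 mm. The letter says nothing of its place in the row.
- tin: Closed ink-pad tin: flat bare-metal box, 112 x 72 mm, 20 high, fixed in line with the row just beyond one end of the ledge (which end varies), its centre 87.5 mm from the nearest mark's. Beyond the other end a fixed black tape dispenser, 120 x 50 mm, 75 high. Origin: centre of the underside; x across the row.
- mug: White cup without handle, 76 mm across and 85 mm high, loose, standing among the stamps. Origin: centre of the underside.

How it is judged:
By the outcome, as a careful person would: the job done as asked, in the order asked, and still so for the second after the job is handed in, with the robot touching nothing.
It also fails if it takes over 112 s, if anything falls off the work surface, if the arm or the gripper's body presses on something with over 40 N, if the wrist force passes 120 N, or if a joint passes its speed limit or range.

## Robot

A 6-joint arm with a two-finger parallel gripper is mounted at the origin on the work surface. World frame = base frame: x ahead of the robot, y to its left, z up, the work surface at z = 0. Lengths are in mm, angles in rad, forces in N, time in s.
With the tool pointing down it reaches from about 350 to 775 mm from the base axis. Payload 7.3 kg.
Tool frame: the origin (TCP) lies on the centre line of the jaws, within the pads' length; the fingertips stand 22 mm ahead of it and the grasp point (between the pads) lies 3 mm ahead of it; z points along the fingers, y is the direction in which the jaws open and shut (so a half turn about z gives the same grasp; the last joint's range is limited). The gripper opens to 92 mm and grips with 3 to 60 N. Pads are 19 mm wide; open, the fingers measure 130 mm over their backs; the gripper's body (75 mm by 190 mm) begins 47 mm behind the grasp point.
Start: joints at [1.118, 0.342, 1.524, -0, 1.275, -0.146], TCP at [158.539, 500.508, 248.741] pointing down, gripper open.
Joint ranges: [-2.53, 2.53], [-0.77, 2.02], [0.04, 2.7], [-1, 4.14], [0.28, 2.66], [-3.11, 3.11]. Speed limits (rad/s): [2.57, 2.57, 3.14, 3.14, 3.14, 3.14].

## Interface

Orientations are given as [roll, pitch, yaw] about the fixed x, y, z axes, in that order (R = Rz(yaw) Ry(pitch) Rx(roll)).
In Python, from plant import get_obs, capture, close_job gives the robot as it stands.
- The arm moves only by the tool carry_out, never from a script. Its arguments are lists of equal length, an entry for each row: "xyz": the shift along the tool's x, y, z scaled (see below), a list of three; "dr": the turn, a rotation vector about the tool's x, y, z scaled (see below), a list of three. A call has 1 to 8 rows; each row shifts and turns the commanded pose from where the row before left it, along the tool's axes as they then stand; what a row does not reach is not made up. The controller multiplies each number of a shift by 0.06 m and each number of a turn by 8 degrees. A row lasts 1/8 s, in which the tool goes at most 62.5 mm and 10.7 degrees, less where a joint would pass 70% of its speed; a pose out of reach is approached as far as the arm can. A call with a number of a shift or a turn outside -1 to 1 is refused whole. A call with a gripper value outside its range is refused whole. "gripper" is the gripper's target within -1 to 1 (fully open at 1, half-way at 0, shut at -1), set as the call begins (left out, the last holds). The fingers move at their own pace and stop on an object; the grip force is fixed at half the most. Time passes only in rows, so rows that do not move let the fingers close. It gives the time, the measured TCP pose, the force and the opening at its end, in the units of the state.
- get_obs(): the state, without advancing time (a new reading comes with each control period).
- capture(name): name is "scene" or "top" or "wrist"; returns a dict with "image" (400x640x3 uint8, blue, green, red), "fx", "fy", "cx", "cy" (pixels), "D" ([k1, k2, p1, p2, k3] as OpenCV has them; the pictures are not rectified), "pose" (4x4, takes a point from camera to world coordinates). Camera axes: x right, y up, looking along -z (the intrinsics and any distortion apply to the point x, -y, -z); pixel columns grow to the right and rows downward; lengths in mm; the calibration is good to about 2 mm. A picture is of the moment at which its call begins. There is no depth.
- close_job(): hands the job in, once; it reports no verdict.
The state is a dict: "time": time; "joint_positions": joint angles; "dq": joint speeds; "tau": joint torques, N m; "tool_pos": TCP position; "tcp_rot": TCP orientation; "contact_force": force on the tool from outside, world axes, zero at the start; "moment": the same for the moment, N m; "grip_width": finger opening in mm.
Only numpy, scipy, OpenCV 4.12 (cv2) and the standard library are available. Lean on these libraries where they do the work, as an engineer would, in place of code of your own. Each camera call takes 0.05 s, during which the arm holds its last target.

## Working session

There is one attempt and no reset: what is moved stays moved. The work goes in short steps, Python scripts to look and compute and a tool call to move; the robot and the scene stay as the last step left them, time stands still between calls to the robot, and variables do not carry over. Pictures are saved under pics/ and viewed, and the job is handed in when it is done.

Besides the shell and the picture viewer there is one more tool, called after ">>>" as name(argument=value, ...), one argument or row to a line, values as JSON. carry_out: Moves the arm, as the interface text tells. Shifts and turns lie within -1 to 1; 1 stands for 0.06 m of shift or 8 degrees of turn. Its arguments: {"type":"object","properties":{"xyz":{"type":"array"},"dr":{"type":"array"},"gripper":{"type":"number"}},"required":["xyz","dr"]}

```bash
mkdir -p pics; ls
python3 - <<'E'
from plant import *
import cv2,pickle
o=get_obs();print(o)
d={}
for n in("scene","top","wrist"):
    c=capture(n);d[n]=c;cv2.imwrite(f"pics/{n}0.png",c["image"]);print(n,c["fx"],c["cx"],c["cy"],c["D"],c["pose"])
pickle.dump(d,open("c0.pkl","wb"))
E
```

```text
pics
{'time': 0.0, 'joint_positions': array([ 1.11801935e+00,  3.42743682e-01,  1.52502929e+00, -7.58049399e-06,
        1.27537237e+00, -1.45997717e-01]), 'dq': array([ 0.00041051,  0.00115687,  0.00026648, -0.00082421,  0.00088903,
       -0.00049609]), 'tau': array([ 1.43465910e-03, -4.31253576e+01, -2.44216543e+01,  7.19026546e-02,
        5.62112918e-02, -1.76619919e-04]), 'tool_pos': array([158.36010677, 500.15712322, 248.0297667 ]), 'tcp_rot': array([-3.14005543e+00, -2.18712090e-04,  2.83481544e+00]), 'contact_force': array([ 0.03441236, -0.02255428,  0.2644147 ]), 'moment': array([ 0.00565604,  0.0167812 , -0.00918547]), 'grip_width': 91.6545857732335}
scene 369.2345953931605 322.2814579170673 200.8701124311129 [-0.06427612  0.          0.          0.          0.        ] [[ 3.87241505e-01 -7.87178950e-01  4.79993039e-01  9.08225967e+02]
 [ 9.21964210e-01  3.27739208e-01 -2.06322580e-01 -1.50502983e+02]
 [ 5.10025326e-03  5.22433069e-01  8.52665043e-01  6.83294404e+02]
 [ 0.00000000e+00  0.00000000e+00  0.00000000e+00  1.00000000e+00]]
top 407.2741578898616 321.09417765132866 194.86101388804852 [-0.07018585  0.          0.          0.          0.        ] [[ 1.79190465e-02  9.83779766e-01 -1.78483278e-01  3.87718029e+02]
 [-9.99772037e-01  1.55572667e-02 -1.46234286e-02  4.54190113e+00]
 [-1.16095212e-02  1.78704629e-01  9.83834272e-01  9.59555644e+02]
 [ 0.00000000e+00  0.00000000e+00  0.00000000e+00  1.00000000e+00]]
wrist 320.39921535211766 323.21591422802015 203.4389610812559 [-0.01706819  0.          0.          0.          0.        ] [[ 3.01692980e-01 -9.23675074e-01 -2.36232308e-01  9.50874167e+01]
 [ 9.53404363e-01  2.91970236e-01  7.59835711e-02  5.18713848e+02]
 [-1.21132789e-03 -2.48148623e-01  9.68721216e-01  3.84553998e+02]
 [ 0.00000000e+00  0.00000000e+00  0.00000000e+00  1.00000000e+00]]
```

View pics/top0.png

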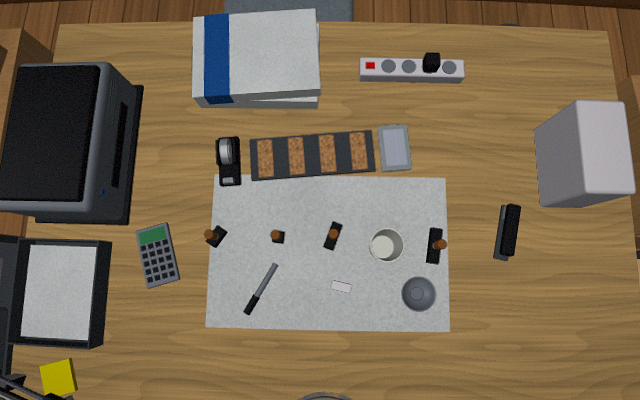

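View pics/scene0.png

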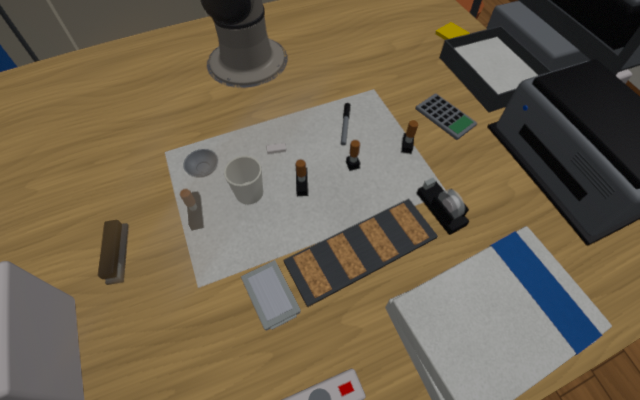

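View pics/wrist0.png

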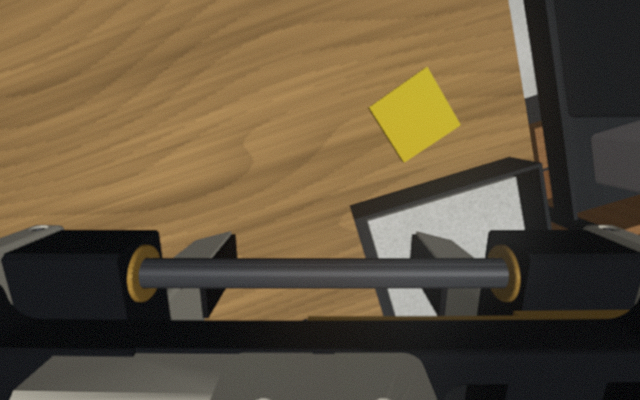

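```bash
cat > h.py <<'E'
import numpy as np,cv2,pickle
def ray(c,uv,z):
    K=np.array([[c["fx"],0,c["cx"]],[0,c["fy"],c["cy"]],[0,0,1.]])
    p=cv2.undistortPoints(np.array(uv,float).reshape(-1,1,2),K,np.array(c["D"],float)).reshape(-1,2)
    P=np.array(c["pose"]);d=np.c_[p[:,0],-p[:,1],-np.ones(len(p))]@P[:3,:3].T;o=P[:3,3]
    return o+d*((z-o[2])/d[:,2])[:,None]
def proj(c,X):
    P=np.array(c["pose"]);q=(np.array(X,float).reshape(-1,3)-P[:3,3])@P[:3,:3];q=q*[1,-1,-1]
    K=np.array([[c["fx"],0,c["cx"]],[0,c["fy"],c["cy"]],[0,0,1.]])
    return cv2.projectPoints(q,np.zeros(3),np.zeros(3),K,np.array(c["D"],float))[0].reshape(-1,2)
def zoom(im,x0,y0,x1,y1,k,fn):
    cv2.imwrite(fn,cv2.resize(im[y0:y1,x0:x1],None,fx=k,fy=k,interpolation=cv2.INTER_CUBIC))
E
python3 - <<'E'
from h import *
d=pickle.load(open("c0.pkl","rb"))
zoom(d["top"]["image"],200,210,460,270,3,"pics/t1.png")
zoom(d["top"]["image"],205,115,425,195,3.6,"pics/t2.png")
zoom(d["scene"]["image"],165,100,445,260,2.85,"pics/s1.png")
E
```

```text
(no output)
```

View pics/t1.png

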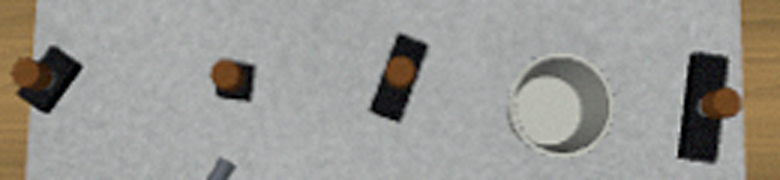

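View pics/t2.png

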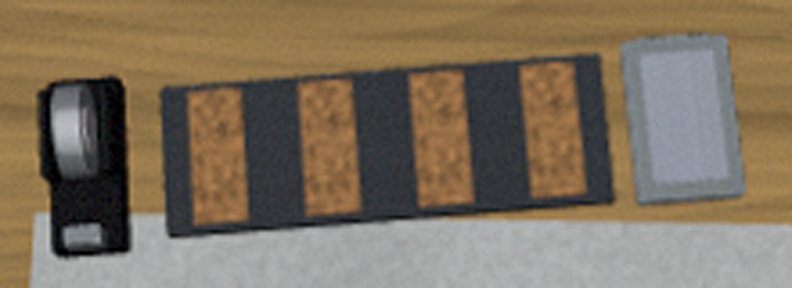

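View pics/s1.png

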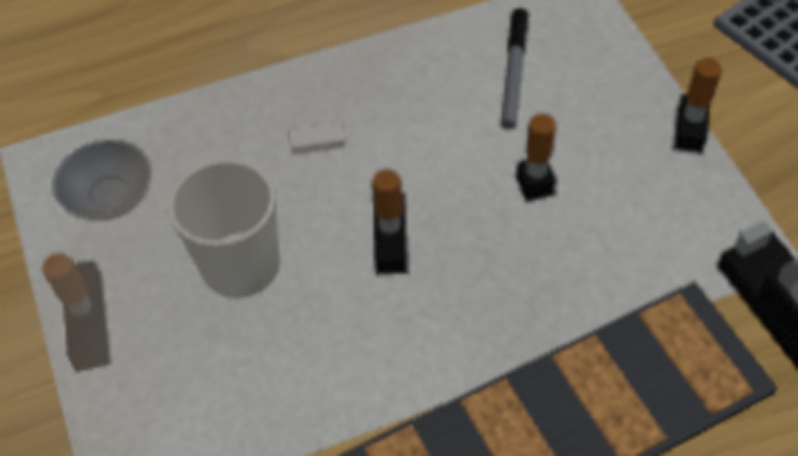

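```bash
cat > fit.py <<'E'
from h import *
from scipy.optimize import minimize
S=4
def box(L,W,z0,z1):
    return np.array([[a*L/2,b*W/2,z] for a in(-1,1) for b in(-1,1) for z in(z0,z1)])
def cyl(r,z0,z1):
    t=np.linspace(0,2*np.pi,24,endpoint=False)
    return np.vstack([np.c_[r*np.cos(t),r*np.sin(t),np.full(24,z)] for z in(z0,z1)])
def tf(P,x,y,th,z=0):
    c,s=np.cos(th),np.sin(th);return np.c_[c*P[:,0]-s*P[:,1]+x,s*P[:,0]+c*P[:,1]+y,P[:,2]+z]
def stamp(L): return [box(L,26,0,22),cyl(8,22,40),cyl(11,40,80)]
def render(c,parts,win):
    x0,y0,x1,y1=win
    m=np.zeros(((y1-y0)*S,(x1-x0)*S),np.uint8)
    for P in parts:
        u=(proj(c,P)-[x0,y0]+0.5)*S-0.5
        h=cv2.convexHull(u.astype(np.float32))
        cv2.fillConvexPoly(m,np.round(h*16).astype(np.int32),255,shift=4)
    return cv2.resize(m,(x1-x0,y1-y0),interpolation=cv2.INTER_AREA)/255.
def fit(obs,parts,p0,z=0,marks=None,lo=None):
    # obs: list of (cam,win,softmask)
    def f(p):
        return sum(np.abs(render(c,[tf(P,p[0],p[1],p[2],z) for P in parts],w)-m).sum() for c,w,m in obs)
    best=None
    for k in range(3):
        s=np.array([[0,0,0],[6,0,0],[0,6,0],[0,0,.15]])/(1+k)
        p=p0 if best is None else best.x
        best=minimize(f,p,method="Nelder-Mead",options=dict(initial_simplex=np.array(p)+s*(-1)**k,xatol=.02,fatol=.02))
    return best.x,best.fun
def darkmask(c,win,lo,hi):
    x0,y0,x1,y1=win;im=c["image"][y0:y1,x0:x1].astype(float)
    # softly: stamp pixels are dark or brown (low blue) against the pale mat
    return np.clip((hi-im[:,:,0])/(hi-lo),0,1)
E
cat > a.py <<'E'
from fit import *
d=pickle.load(open("c0.pkl","rb"));t=d["top"]
# stamps (px rough base centre in top)
init={"b46":(46,(217,236),-.6,(203,222,229,250)),"a28":(28,(278,237),0,(266,224,288,246)),"c64":(64,(333,236),-.4,(320,218,346,254)),"d82":(82,(434,246),-.1,(422,224,447,268))}
for n,(L,uv,th,w) in init.items():
    g=ray(t,[uv],11)[0]
    m=darkmask(t,w,40,140)
    r=min((fit([(t,w,m)],stamp(L),[g[0],g[1],a]) for a in(th,th+.5,th-.5,-th)),key=lambda r:r[1])
    print(n,g[:2].round(1),r[0].round(3),round(r[1],1),m.sum().round(1))
# marks: edges of corks: colour
im=t["image"].astype(float);
cork=np.clip((im[:,:,2]-im[:,:,0]-20)/60,0,1)
w=(252,131,372,176);x0,y0,x1,y1=w
m=cork[y0:y1,x0:x1]
g=ray(t,[(312,154)],14)[0]
P=[box(92,36,12,14)+[0,k*75,0] for k in(-1.5,-.5,.5,1.5)]
r=fit([(t,w,m)],P,[g[0],g[1],.05]);print("row",g,r,m.sum())
x,y,th=r[0]
for k in(-1.5,-.5,.5,1.5): print(k,tf(np.array([[0,k*75,0]]),x,y,th))
print("tin",ray(t,[(395,147)],20),"disp",ray(t,[(228,158)],75),"mug",ray(t,[(387.5,245)],85))
E
python3 a.py
```

```text
b46 [458.  260.9] [457.528 263.717  -0.604] 89.4 399.8
a28 [458.4 117.3] [ 4.59002e+02  1.16271e+02 -1.84000e-01] 22.1 157.9
c64 [463.  -10.8] [ 4.63983e+02 -9.74100e+00 -3.43000e-01] 28.4 298.4
d82 [ 443.3 -245.7] [ 4.44649e+02 -2.45449e+02 -1.50000e-01] 41.9 507.9
row [658.81869418  42.26718114  14.        ] (array([6.58806762e+02, 4.34650283e+01, 1.00355810e-01]), np.float64(688.7931372549019)) 2467.05
-1.5 [[670.07784939 -68.468937     0.        ]]
-0.5 [[662.5637912    6.15370654   0.        ]]
0.5 [[655.04973301  80.77635009   0.        ]]
1.5 [[647.53567482 155.39899363   0.        ]]
tin [[ 677.64230585 -156.67954238   20.        ]] disp [[629.53744817 229.63603202  75.        ]] mug [[ 439.73658482 -126.31329944   85.        ]]
```

```bash
cat > plan.py <<'E'
import sys,json,os
import numpy as np
# usage: plan.py x y z yaw [x y z yaw ...]   (from the commanded pose; prints rows and stores the end)
C="cmd.json"
cmd=json.load(open(C)) if os.path.exists(C) else [158.539,500.508,248.741,2.8348]
a=list(map(float,sys.argv[1:]));x=np.array(cmd,float)
X=[];R=[]
for w in np.array(a).reshape(-1,4):
    d=w-x;n=int(max(1,np.ceil(np.linalg.norm(d[:3])/57),np.ceil(abs(np.degrees(d[3]))/7.9)))
    s=x.copy()
    for i in range(1,n+1):
        t=s+(w-s)*i/n;e=t-x;c,sn=np.cos(x[3]),np.sin(x[3])
        v=np.round(np.array([c*e[0]+sn*e[1],sn*e[0]-c*e[1],-e[2]])/60,2)
        r=np.round(-np.degrees(e[3])/8,2)
        v=np.clip(v,-1,1);r=np.clip(r,-1,1)
        X.append((v+0.).tolist());R.append([0,0,float(r)+0.])
        x=x+np.array([*(60*np.array([c*v[0]+sn*v[1],sn*v[0]-c*v[1],-v[2]])),-np.radians(8*r)])
for i in range(0,len(X),8): print(json.dumps(X[i:i+8]),"\n  ",json.dumps(R[i:i+8]))
json.dump(x.tolist(),open(C,"w"));print("end",x.round(3))
E
python3 plan.py 457 264 200 .97
```

```text
[[-0.42, -0.16, 0.06], [-0.45, -0.1, 0.06], [-0.45, -0.05, 0.05], [-0.45, 0.02, 0.06], [-0.45, 0.07, 0.06], [-0.43, 0.14, 0.06], [-0.41, 0.19, 0.06], [-0.38, 0.24, 0.05]] 
   [[0, 0, 0.95], [0, 0, 0.96], [0, 0, 0.95], [0, 0, 0.96], [0, 0, 0.95], [0, 0, 0.95], [0, 0, 0.96], [0, 0, 0.95]]
[[-0.35, 0.3, 0.06], [-0.3, 0.33, 0.06], [-0.26, 0.38, 0.06], [-0.2, 0.4, 0.06], [-0.15, 0.43, 0.05], [-0.09, 0.44, 0.06]] 
   [[0, 0, 0.96], [0, 0, 0.95], [0, 0, 0.95], [0, 0, 0.96], [0, 0, 0.95], [0, 0, 0.96]]
end [456.866 264.342 200.141   0.969]
```

>>> carry_out(
  xyz=[
    [-0.42,-0.16,0.06],
    [-0.45,-0.1,0.06],
    [-0.45,-0.05,0.05],
    [-0.45,0.02,0.06],
    [-0.45,0.07,0.06],
    [-0.43,0.14,0.06],
    [-0.41,0.19,0.06],
    [-0.38,0.24,0.05],
  ],
  dr=[
    [0,0,0.95],
    [0,0,0.96],
    [0,0,0.95],
    [0,0,0.96],
    [0,0,0.95],
    [0,0,0.95],
    [0,0,0.96],
    [0,0,0.95],
  ],
)

```text
time: 1.15
tool_pos: [329.3, 364.7, 220.8]
tcp_rot: [-3.141, 0.0, 1.765]
contact_force: [1.3, -0.8, -0.6]
grip_width: 91.6
```

>>> carry_out(
  xyz=[
    [-0.35,0.3,0.06],
    [-0.3,0.33,0.06],
    [-0.26,0.38,0.06],
    [-0.2,0.4,0.06],
    [-0.15,0.43,0.05],
    [-0.09,0.44,0.06],
    [0,0,0],
    [0,0,0],
  ],
  dr=[
    [0,0,0.96],
    [0,0,0.95],
    [0,0,0.95],
    [0,0,0.96],
    [0,0,0.95],
    [0,0,0.96],
    [0,0,0],
    [0,0,0],
  ],
)

```text
time: 2.15
tool_pos: [456.3, 264.6, 199.9]
tcp_rot: [-3.141, 0.0, 0.971]
contact_force: [-0.1, -0.1, 0.4]
grip_width: 91.8
```

```bash
cat > shot.py <<'E'
import sys,cv2,pickle
from plant import *
n=sys.argv[1];cam=sys.argv[2] if len(sys.argv)>2 else "wrist"
o=get_obs();c=capture(cam);pickle.dump(c,open(n+".pkl","wb"));cv2.imwrite(f"pics/{n}.png",c["image"])
print(o["time"],o["tool_pos"].round(1),o["tcp_rot"].round(3),o["grip_width"],o["contact_force"].round(1))
E
python3 shot.py b1
```

```text
2.15 [456.3 264.6 199.9] [-3.141  0.     0.971] 91.77906458580831 [-0.1 -0.1  0.4]
```

View pics/b1.png

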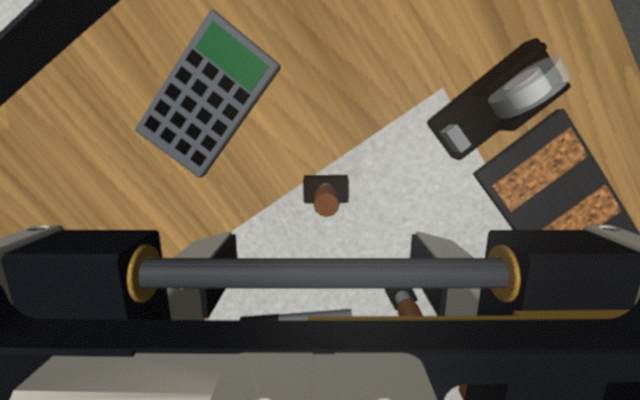

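```bash
cat > wfit.py <<'E'
import sys
from fit import *
# wfit.py pkl L x y th u0 v0 u1 v1 [z]
n=sys.argv[1];L,x,y,th=map(float,sys.argv[2:6]);w=tuple(map(int,sys.argv[6:10]));z=float(sys.argv[10]) if len(sys.argv)>10 else 0
c=pickle.load(open(n+".pkl","rb"));x0,y0,x1,y1=w
g=c["image"][y0:y1,x0:x1].astype(float)
# blue is low on wood too, so use green: stamp < ~75, mat/wood > ~110
m=np.clip((110-g[:,:,1])/(35),0,1)
r=min((fit([(c,w,m)],stamp(L),[x,y,a],z) for a in(th,th+.15,th-.15)),key=lambda r:r[1])
print(r[0].round(3),"res",round(r[1],1),"of",round(m.sum(),1))
R=render(c,[tf(P,*r[0],z) for P in stamp(L)],w)
o=np.hstack([g,np.dstack([m*255]*3),np.dstack([R*255]*3)]).astype(np.uint8)
k=min(800/o.shape[1],600/o.shape[0]);cv2.imwrite(f"pics/{n}_fit.png",cv2.resize(o,None,fx=k,fy=k,interpolation=cv2.INTER_NEAREST))
E
python3 wfit.py b1 46 457.5 263.7 -.6 295 165 360 230
```

```text
[457.962 261.62   -0.599] res 247.7 of 1402.7
```

View pics/b1_fit.png

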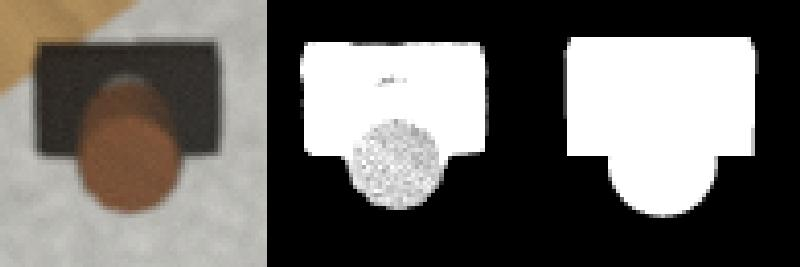

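```bash
sed -i 's/(110-g\[:,:,1\])\/(35)/(135-g[:,:,1])\/45/' wfit.py; python3 wfit.py b1 46 457.5 263.7 -.6 295 165 360 230
```

```text
[457.747 261.459  -0.599] res 133.0 of 1545.3
```

View pics/b1_fit.png

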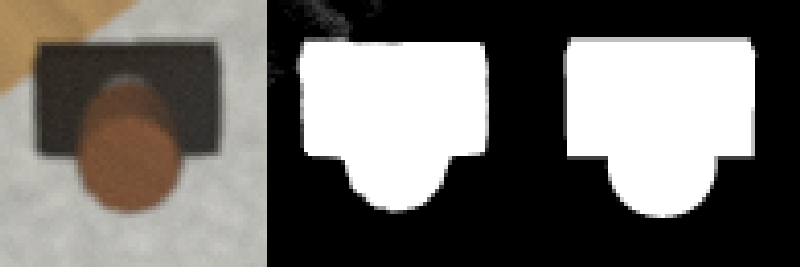

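```bash
python3 plan.py 457.7 261.5 150 .97 457.7 261.5 63 .97
```

```text
[[-0.03, 0.04, 0.84], [0.0, 0.0, 0.72], [0.0, 0.0, 0.73]] 
   [[0, 0, 0.0], [0, 0, 0.0], [0, 0, 0.0]]
end [457.826 261.5    62.741   0.969]
```

>>> carry_out(
  xyz=[
    [-0.03,0.04,0.84],
    [0,0,0.72],
    [0,0,0.73],
    [0,0,0],
  ],
  dr=[
    [0,0,0],
    [0,0,0],
    [0,0,0],
    [0,0,0],
  ],
)

```text
time: 2.7
tool_pos: [455.2, 261.3, 60.4]
tcp_rot: [-3.138, 0.006, 0.971]
contact_force: [-0.6, 0.5, 1.4]
grip_width: 91.6
```

>>> carry_out(
  xyz=[
    [0,0,0],
    [0,0,0],
    [0,0,0],
    [0,0,0],
    [0,0,0],
    [0,0,0],
  ],
  dr=[
    [0,0,0],
    [0,0,0],
    [0,0,0],
    [0,0,0],
    [0,0,0],
    [0,0,0],
  ],
  gripper=-1,
)

```text
time: 3.45
tool_pos: [457.8, 261.5, 62.8]
tcp_rot: [-3.142, -0.0, 0.969]
contact_force: [-1.2, 0.4, 0.9]
grip_width: 36.3
```

```bash
python3 shot.py b2
```

```text
3.45 [457.8 261.5  62.8] [-3.142 -0.     0.969] 36.26846833995709 [-1.2  0.4  0.9]
```

View pics/b2.png

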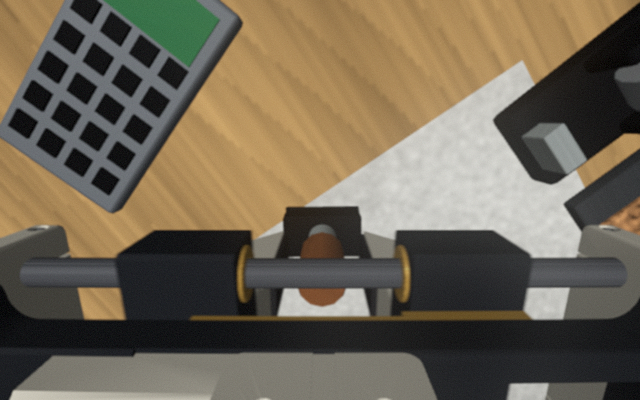

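>>> carry_out(
  xyz=[
    [0,0,0],
    [0,0,0],
    [0,0,0],
  ],
  dr=[
    [0,0,0],
    [0,0,0],
    [0,0,0],
  ],
)

```text
time: 3.88
tool_pos: [457.8, 261.5, 62.6]
tcp_rot: [-3.141, 0.0, 0.969]
contact_force: [0.0, -0.5, -1.2]
grip_width: 21.3
```

```bash
python3 plan.py 457.7 261.5 190 .97 655 60 200 1.67
```

```text
[[0.0, 0.0, -0.71], [0.0, 0.0, -0.7], [0.0, 0.0, -0.71], [-0.15, 0.77, -0.03], [-0.24, 0.74, -0.03], [-0.33, 0.72, -0.02], [-0.4, 0.67, -0.03], [-0.48, 0.61, -0.03]] 
   [[0, 0, 0.0], [0, 0, 0.0], [0, 0, 0.0], [0, 0, -0.84], [0, 0, -0.83], [0, 0, -0.84], [0, 0, -0.84], [0, 0, -0.83]]
[[-0.55, 0.56, -0.03]] 
   [[0, 0, -0.84]]
end [655.026  60.263 200.141   1.67 ]
```

>>> carry_out(
  xyz=[
    [0,0,-0.71],
    [0,0,-0.7],
    [0,0,-0.71],
    [-0.15,0.77,-0.03],
    [-0.24,0.74,-0.03],
    [-0.33,0.72,-0.02],
    [-0.4,0.67,-0.03],
    [-0.48,0.61,-0.03],
  ],
  dr=[
    [0,0,0],
    [0,0,0],
    [0,0,0],
    [0,0,-0.84],
    [0,0,-0.83],
    [0,0,-0.84],
    [0,0,-0.84],
    [0,0,-0.83],
  ],
)

```text
time: 4.88
tool_pos: [622.9, 92.7, 198.2]
tcp_rot: [-3.141, -0.0, 1.557]
contact_force: [0.1, 0.1, -1.6]
grip_width: 21.8
```

>>> carry_out(
  xyz=[
    [-0.55,0.56,-0.03],
    [0,0,0],
    [0,0,0],
  ],
  dr=[
    [0,0,-0.84],
    [0,0,0],
    [0,0,0],
  ],
)

```text
time: 5.25
tool_pos: [654.5, 60.5, 199.5]
tcp_rot: [-3.14, -0.001, 1.669]
contact_force: [-0.4, 0.8, -0.3]
grip_width: 21.6
```

```bash
python3 shot.py b3
```

```text
5.25 [654.5  60.5 199.5] [-3.140e+00 -1.000e-03  1.669e+00] 21.618651498082805 [-0.4  0.8 -0.3]
```

View pics/b3.png

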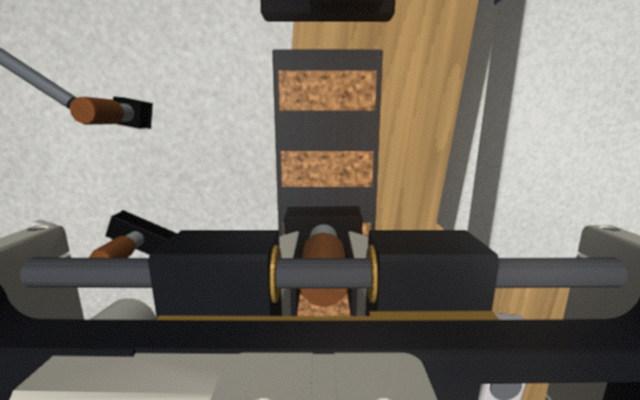

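```bash
cat > mfit.py <<'E'
import sys
from fit import *
n=sys.argv[1];w=tuple(map(int,sys.argv[2:6]));ks=list(map(float,sys.argv[6:]))
c=pickle.load(open(n+".pkl","rb"));x0,y0,x1,y1=w
g=c["image"][y0:y1,x0:x1].astype(float)
b=cv2.GaussianBlur(g,(0,0),.8)
m=np.clip((b[:,:,2]-85)/40,0,1)
r=fit([(c,w,m)],[box(92,36,14,14)+[0,k*75,0] for k in ks],[658.8,43.5,.1])
print(r[0].round(3),round(r[1],1),m.sum().round(1))
for k in(-1.5,-.5,.5,1.5): print(k,tf(np.array([[0,k*75,0.]]),*r[0])[0][:2].round(1))
R=render(c,[tf(box(92,36,14,14)+[0,k*75,0],*r[0]) for k in ks],w)
o=np.hstack([g,np.dstack([m*255]*3),np.dstack([R*255]*3)]).astype(np.uint8)
k=min(800/o.shape[1],600/o.shape[0]);cv2.imwrite(f"pics/{n}_m.png",cv2.resize(o,None,fx=k,fy=k,interpolation=cv2.INTER_NEAREST))
E
python3 mfit.py b3 277 60 379 200 .5 1.5
```

```text
[6.5908e+02 4.2216e+01 9.9000e-02] 296.3 7427.2
-1.5 [670.2 -69.7]
-0.5 [662.8   4.9]
0.5 [655.4  79.5]
1.5 [647.9 154.2]
```

View pics/b3_m.png

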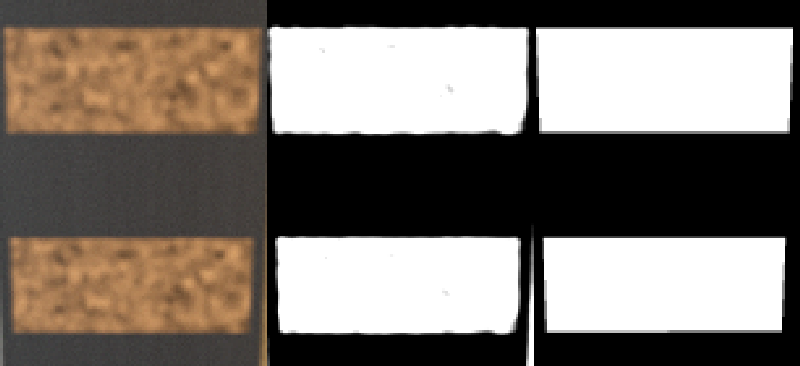

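```bash
python3 plan.py 655.4 79.5 150 1.667 655.4 79.5 95 1.667 655.4 79.5 84 1.667  655.4 79.5 79.5 1.667 655.4 79.5 77.4 1.667
```

```text
[[0.32, 0.04, 0.84], [0.0, 0.0, 0.91], [0.0, 0.0, 0.19], [0.0, 0.0, 0.07], [0.0, 0.0, 0.04]] 
   [[0, 0, 0.02], [0, 0, 0.0], [0, 0, 0.0], [0, 0, 0.0], [0, 0, 0.0]]
end [655.506  79.607  77.141   1.668]
```

>>> carry_out(
  xyz=[
    [0.32,0.04,0.84],
    [0,0,0.4],
    [0,0,0.4],
    [0,0,0.11],
    [0,0,0.19],
    [0,0,0.07],
    [0,0,0],
    [0,0,0.04],
  ],
  dr=[
    [0,0,0.02],
    [0,0,0],
    [0,0,0],
    [0,0,0],
    [0,0,0],
    [0,0,0],
    [0,0,0],
    [0,0,0],
  ],
)

```text
time: 6.3
tool_pos: [656.0, 79.5, 77.9]
tcp_rot: [3.14, 0.0, 1.667]
contact_force: [0.0, 0.4, -0.8]
grip_width: 21.2
```

>>> carry_out(
  xyz=[
    [0,0,0],
    [0,0,0],
  ],
  dr=[
    [0,0,0],
    [0,0,0],
  ],
)

```text
time: 6.55
tool_pos: [655.6, 79.6, 77.3]
tcp_rot: [3.141, -0.0, 1.667]
contact_force: [-0.1, -0.3, -0.8]
grip_width: 21.2
```

```bash
python3 shot.py b4
```

```text
6.55 [655.6  79.6  77.3] [ 3.141 -0.     1.667] 21.189660224842537 [-0.1 -0.3 -0.8]
```

View pics/b4.png

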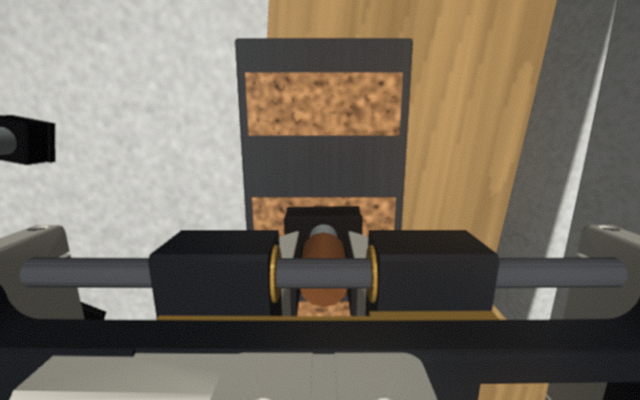

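>>> carry_out(
  xyz=[
    [0,0,0.01],
    [0,0,0],
  ],
  dr=[
    [0,0,0],
    [0,0,0],
  ],
)

```text
time: 6.85
tool_pos: [655.6, 79.6, 76.6]
tcp_rot: [3.141, -0.0, 1.668]
contact_force: [-0.3, -0.9, -0.4]
grip_width: 21.6
```

>>> carry_out(
  xyz=[
    [0,0,0],
    [0,0,0],
    [0,0,0],
    [0,0,0],
  ],
  dr=[
    [0,0,0],
    [0,0,0],
    [0,0,0],
    [0,0,0],
  ],
  gripper=-0.1,
)

```text
time: 7.35
tool_pos: [655.5, 79.6, 76.5]
tcp_rot: [3.142, -0.0, 1.667]
contact_force: [-0.1, -0.2, -0.4]
grip_width: 40.9
```

```bash
python3 - <<'E'
import json;x=json.load(open("cmd.json"));x[2]-=.6;json.dump(x,open("cmd.json","w"))
E
python3 plan.py 655.4 79.5 230 1.667 655.4 40 230 1.667
```

```text
[[0.0, 0.0, -0.85], [0.0, 0.0, -0.86], [0.0, 0.0, -0.85], [-0.66, -0.07, 0.0]] 
   [[0, 0, 0.0], [0, 0, 0.0], [0, 0, 0.0], [0, 0, 0.0]]
end [655.15   39.786 230.141   1.668]
```

>>> carry_out(
  xyz=[
    [0,0,-0.85],
    [0,0,-0.86],
    [0,0,-0.85],
    [-0.66,-0.07,0],
    [0,0,0],
    [0,0,0],
  ],
  dr=[
    [0,0,0],
    [0,0,0],
    [0,0,0],
    [0,0,0],
    [0,0,0],
    [0,0,0],
  ],
)

```text
time: 8.1
tool_pos: [654.9, 40.0, 229.6]
tcp_rot: [-3.141, -0.001, 1.667]
contact_force: [0.6, 0.6, 0.4]
grip_width: 41.5
```

```bash
python3 shot.py b5
```

```text
8.1 [654.9  40.  229.6] [-3.141e+00 -1.000e-03  1.667e+00] 41.469036381698444 [0.6 0.6 0.4]
```

View pics/b5.png

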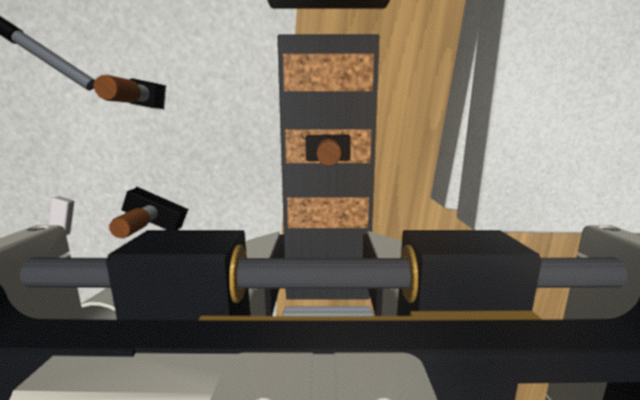

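```bash
python3 mfit.py b5 281 48 376 97 1.5; python3 plan.py 459 116 190 1.39
```

```text
[6.59589e+02 4.22730e+01 1.01000e-01] 99.1 3445.7
-1.5 [671.  -69.7]
-0.5 [663.4   5. ]
0.5 [655.8  79.6]
1.5 [648.2 154.2]
[[0.4, -0.78, 0.17], [0.33, -0.81, 0.16], [0.29, -0.83, 0.17], [0.22, -0.85, 0.17]] 
   [[0, 0, 0.5], [0, 0, 0.49], [0, 0, 0.5], [0, 0, 0.5]]
end [458.883 115.874 189.941   1.39 ]
```

>>> carry_out(
  xyz=[
    [0.4,-0.78,0.17],
    [0.33,-0.81,0.16],
    [0.29,-0.83,0.17],
    [0.22,-0.85,0.17],
    [0,0,0],
    [0,0,0],
    [0,0,0],
  ],
  dr=[
    [0,0,0.5],
    [0,0,0.49],
    [0,0,0.5],
    [0,0,0.5],
    [0,0,0],
    [0,0,0],
    [0,0,0],
  ],
  gripper=0.5,
)

```text
time: 9.02
tool_pos: [460.2, 115.8, 190.1]
tcp_rot: [3.14, -0.0, 1.39]
contact_force: [0.2, 0.5, 0.3]
grip_width: 69.1
```

```bash
python3 shot.py a1
```

```text
9.025 [460.2 115.8 190.1] [ 3.14 -0.    1.39] 69.11593569396913 [0.2 0.5 0.3]
```

View pics/a1.png

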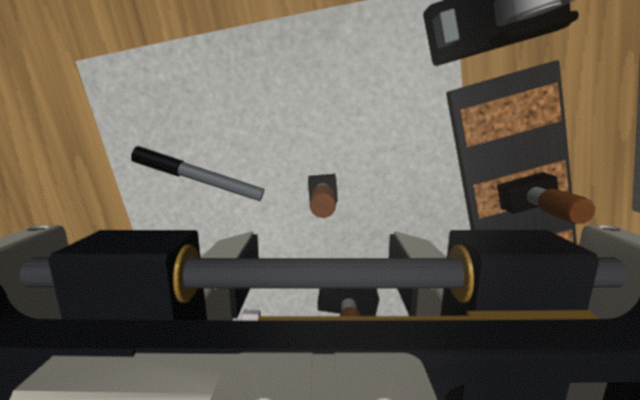

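```bash
python3 wfit.py a1 28 459 115 -.184 297 163 347 225;python3 wfit.py a1 28 459 115 1.387 297 163 347 225; python3 plan.py 452 77 125 1.39
```

```text
[ 4.60119e+02  1.16959e+02 -1.16000e-01] res 92.6 of 1116.6
[460.283 117.005   1.495] res 122.3 of 1116.6
[[-0.33, 0.0, 0.54], [-0.33, 0.0, 0.54]] 
   [[0, 0, 0.0], [0, 0, 0.0]]
end [451.749  76.922 125.141   1.39 ]
```

>>> carry_out(
  xyz=[
    [-0.33,0,0.54],
    [-0.33,0,0.54],
    [0,0,0],
    [0,0,0],
    [0,0,0],
  ],
  dr=[
    [0,0,0],
    [0,0,0],
    [0,0,0],
    [0,0,0],
    [0,0,0],
  ],
)

```text
time: 9.7
tool_pos: [452.9, 77.4, 126.3]
tcp_rot: [3.139, -0.001, 1.39]
contact_force: [-0.1, 0.4, 0.0]
grip_width: 68.6
```

```bash
python3 shot.py a2
```

```text
9.7 [452.9  77.4 126.3] [ 3.139e+00 -1.000e-03  1.390e+00] 68.62086472295101 [-0.1  0.4  0. ]
```

View pics/a2.png

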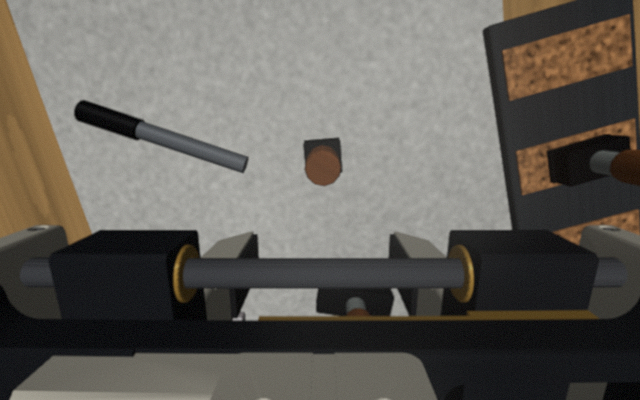

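```bash
python3 wfit.py a2 28 459 115 1.387 290 125 356 195;python3 wfit.py a2 28 459 115 -.14 290 125 356 195
```

```text
[460.242 116.326   1.504] res 155.9 of 1600.4
[ 4.59933e+02  1.16433e+02 -1.08000e-01] res 97.2 of 1600.4
```

View pics/a2_fit.png

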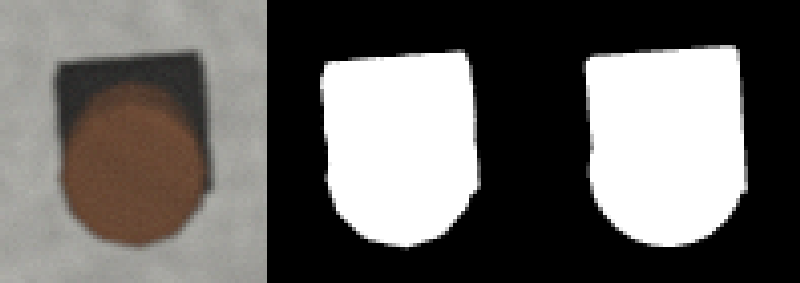

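```bash
python3 plan.py 421 123 125 -.15
```

```text
[[0.06, -0.05, 0.0], [0.04, -0.06, 0.0], [0.04, -0.07, 0.0], [0.03, -0.07, 0.0], [0.03, -0.07, 0.0], [0.01, -0.08, 0.0], [0.0, -0.08, 0.0], [-0.01, -0.07, 0.0]] 
   [[0, 0, 0.92], [0, 0, 0.92], [0, 0, 0.92], [0, 0, 0.92], [0, 0, 0.91], [0, 0, 0.92], [0, 0, 0.92], [0, 0, 0.92]]
[[-0.01, -0.08, 0.0], [-0.03, -0.07, 0.0], [-0.04, -0.07, 0.0], [-0.04, -0.06, 0.0]] 
   [[0, 0, 0.92], [0, 0, 0.92], [0, 0, 0.92], [0, 0, 0.92]]
end [ 4.21033e+02  1.22946e+02  1.25141e+02 -1.50000e-01]
```

>>> carry_out(
  xyz=[
    [0.06,-0.05,0.0],
    [0.04,-0.06,0.0],
    [0.04,-0.07,0.0],
    [0.03,-0.07,0.0],
    [0.03,-0.07,0.0],
    [0.01,-0.08,0.0],
    [0.0,-0.08,0.0],
    [-0.01,-0.07,0.0],
  ],
  dr=[
    [0,0,0.92],
    [0,0,0.92],
    [0,0,0.92],
    [0,0,0.92],
    [0,0,0.91],
    [0,0,0.92],
    [0,0,0.92],
    [0,0,0.92],
  ],
)

```text
time: 10.75
tool_pos: [431.5, 108.0, 125.9]
tcp_rot: [3.141, -0.002, 0.36]
contact_force: [0.3, 0.5, 1.1]
grip_width: 68.9
```

>>> carry_out(
  xyz=[
    [-0.01,-0.08,0.0],
    [-0.03,-0.07,0.0],
    [-0.04,-0.07,0.0],
    [-0.04,-0.06,0.0],
    [0,0,0],
    [0,0,0],
    [0,0,0],
  ],
  dr=[
    [0,0,0.92],
    [0,0,0.92],
    [0,0,0.92],
    [0,0,0.92],
    [0,0,0],
    [0,0,0],
    [0,0,0],
  ],
)

```text
time: 11.62
tool_pos: [421.2, 122.9, 125.3]
tcp_rot: [-3.141, -0.0, -0.149]
contact_force: [-0.4, -0.2, 0.1]
grip_width: 68.7
```

```bash
python3 shot.py a3
```

```text
11.625 [421.2 122.9 125.3] [-3.141 -0.    -0.149] 68.65361903415283 [-0.4 -0.2  0.1]
```

View pics/a3.png

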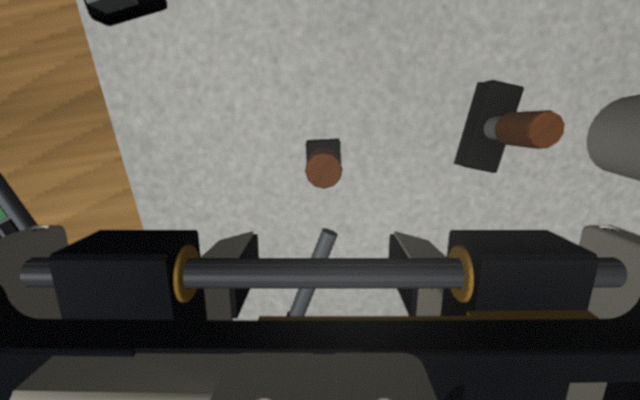

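```bash
python3 wfit.py a3 28 459.9 116.4 1.46 290 125 356 195;python3 wfit.py a3 28 459.9 116.4 -.11 290 125 356 195
python3 - <<'E'
from h import *
for n in("a2","a3"):
    c=pickle.load(open(n+".pkl","rb"));im=c["image"].mean(2);W=[]
    for r in range(141,154):
        p=im[r,295:352];h=(np.median(np.r_[p[:6],p[-6:]])+40)/2
        b=p<h;i=np.where(b)[0];a,e=i[0],i[-1]
        l=a-(h-p[a])/(p[a-1]-p[a]);q=e+(h-p[e])/(p[e+1]-p[e]);
        A=ray(c,[(295+l,r),(295+q,r)],22);W.append((round(q-l,1),round(np.linalg.norm(A[0]-A[1]),1)))
    print(n,W)
E
```

```text
[460.829 115.324   1.453] res 128.3 of 1600.8
[ 4.60740e+02  1.15331e+02 -1.08000e-01] res 105.6 of 1600.8
a2 [(np.float64(35.8), np.float64(26.5)), (np.float64(36.1), np.float64(26.7)), (np.float64(36.4), np.float64(27.0)), (np.float64(36.9), np.float64(27.3)), (np.float64(37.1), np.float64(27.5)), (np.float64(37.4), np.float64(27.8)), (np.float64(37.2), np.float64(27.6)), (np.float64(37.1), np.float64(27.6)), (np.float64(37.3), np.float64(27.7)), (np.float64(37.1), np.float64(27.6)), (np.float64(37.1), np.float64(27.6)), (np.float64(37.2), np.float64(27.7)), (np.float64(37.1), np.float64(27.7))]
a3 [(np.float64(33.4), np.float64(24.6)), (np.float64(34.0), np.float64(25.1)), (np.float64(34.3), np.float64(25.3)), (np.float64(34.6), np.float64(25.5)), (np.float64(34.6), np.float64(25.6)), (np.float64(34.5), np.float64(25.5)), (np.float64(34.4), np.float64(25.4)), (np.float64(34.4), np.float64(25.5)), (np.float64(34.3), np.float64(25.4)), (np.float64(34.3), np.float64(25.4)), (np.float64(34.2), np.float64(25.4)), (np.float64(34.4), np.float64(25.5)), (np.float64(34.5), np.float64(25.6))]
```

```bash
python3 plan.py 460.2 115.7 125 1.46 460.2 115.7 63 1.46
```

```text
[[0.06, 0.0, 0.0], [0.05, 0.01, 0.0], [0.05, 0.02, 0.0], [0.05, 0.02, 0.0], [0.05, 0.03, 0.0], [0.04, 0.04, 0.0], [0.04, 0.04, 0.0], [0.03, 0.04, 0.0]] 
   [[0, 0, -0.96], [0, 0, -0.96], [0, 0, -0.96], [0, 0, -0.96], [0, 0, -0.97], [0, 0, -0.96], [0, 0, -0.96], [0, 0, -0.96]]
[[0.03, 0.05, 0.0], [0.01, 0.05, 0.0], [0.01, 0.06, 0.0], [0.01, 0.05, 0.0], [0.0, 0.0, 0.52], [0.0, 0.0, 0.52]] 
   [[0, 0, -0.96], [0, 0, -0.96], [0, 0, -0.96], [0, 0, -0.96], [0, 0, 0.0], [0, 0, 0.0]]
end [459.985 115.977  62.741   1.459]
```

>>> carry_out(
  xyz=[
    [0.06,0.0,0.0],
    [0.05,0.01,0.0],
    [0.05,0.02,0.0],
    [0.05,0.02,0.0],
    [0.05,0.03,0.0],
    [0.04,0.04,0.0],
    [0.04,0.04,0.0],
    [0.03,0.04,0.0],
  ],
  dr=[
    [0,0,-0.96],
    [0,0,-0.96],
    [0,0,-0.96],
    [0,0,-0.96],
    [0,0,-0.97],
    [0,0,-0.96],
    [0,0,-0.96],
    [0,0,-0.96],
  ],
)

```text
time: 12.68
tool_pos: [447.2, 118.1, 125.1]
tcp_rot: [-3.142, -0.0, 0.928]
contact_force: [0.3, 0.5, 0.4]
grip_width: 68.4
```

>>> carry_out(
  xyz=[
    [0.03,0.05,0.0],
    [0.01,0.05,0.0],
    [0.01,0.06,0.0],
    [0.01,0.05,0.0],
    [0,0,0],
    [0.0,0.0,0.52],
    [0.0,0.0,0.52],
    [0,0,0],
  ],
  dr=[
    [0,0,-0.96],
    [0,0,-0.96],
    [0,0,-0.96],
    [0,0,-0.96],
    [0,0,0],
    [0,0,0],
    [0,0,0],
    [0,0,0],
  ],
)

```text
time: 13.68
tool_pos: [458.4, 115.8, 61.2]
tcp_rot: [-3.137, 0.001, 1.457]
contact_force: [0.1, -0.1, -0.1]
grip_width: 68.8
```

>>> carry_out(
  xyz=[
    [0,0,0],
    [0,0,0],
    [0,0,0],
    [0,0,0],
    [0,0,0],
    [0,0,0],
    [0,0,0],
    [0,0,0],
  ],
  dr=[
    [0,0,0],
    [0,0,0],
    [0,0,0],
    [0,0,0],
    [0,0,0],
    [0,0,0],
    [0,0,0],
    [0,0,0],
  ],
  gripper=-1,
)

```text
time: 14.68
tool_pos: [460.1, 116.0, 62.8]
tcp_rot: [3.141, -0.0, 1.46]
contact_force: [-0.2, -0.2, 2.5]
grip_width: 21.4
```

```bash
python3 shot.py a4; python3 plan.py 460 116 170 1.46 648 153.9 150 1.667 648 153.9 100 1.667 648 153.9 79 1.667 648 153.9 76.8 1.667
```

```text
14.675 [460.1 116.   62.8] [ 3.141 -0.     1.46 ] 21.35787268513259 [-0.2 -0.2  2.5]
[[0.0, 0.0, -0.89], [0.0, 0.0, -0.9], [0.24, 0.76, 0.08], [0.21, 0.77, 0.09], [0.16, 0.79, 0.08], [0.13, 0.79, 0.09], [0.0, 0.0, 0.83], [0.0, 0.0, 0.35]] 
   [[0, 0, 0.0], [0, 0, 0.0], [0, 0, -0.37], [0, 0, -0.37], [0, 0, -0.37], [0, 0, -0.38], [0, 0, 0.0], [0, 0, 0.0]]
[[0.0, 0.0, 0.04]] 
   [[0, 0, 0.0]]
end [648.261 154.129  76.541   1.668]
```

View pics/a4.png

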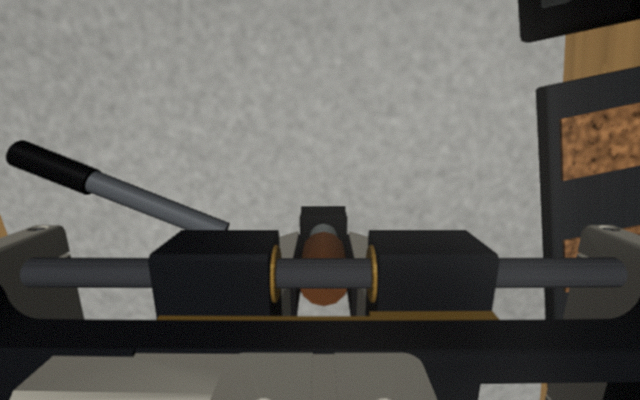

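>>> carry_out(
  xyz=[
    [0.0,0.0,-0.89],
    [0.0,0.0,-0.9],
    [0.24,0.76,0.08],
    [0.21,0.77,0.09],
    [0.16,0.79,0.08],
    [0.13,0.79,0.09],
    [0,0,0],
    [0,0,0],
  ],
  dr=[
    [0,0,0.0],
    [0,0,0.0],
    [0,0,-0.37],
    [0,0,-0.37],
    [0,0,-0.37],
    [0,0,-0.38],
    [0,0,0],
    [0,0,0],
  ],
)

```text
time: 15.72
tool_pos: [647.3, 154.0, 148.9]
tcp_rot: [-3.139, -0.0, 1.667]
contact_force: [0.1, -0.6, -0.5]
grip_width: 21.6
```

>>> carry_out(
  xyz=[
    [0,0,0.4],
    [0,0,0.43],
    [0,0,0.2],
    [0,0,0.1],
    [0,0,0.05],
    [0,0,0],
    [0,0,0.04],
    [0,0,0],
  ],
  dr=[
    [0,0,0],
    [0,0,0],
    [0,0,0],
    [0,0,0],
    [0,0,0],
    [0,0,0],
    [0,0,0],
    [0,0,0],
  ],
)

```text
time: 16.73
tool_pos: [648.5, 154.2, 76.9]
tcp_rot: [3.141, -0.0, 1.668]
contact_force: [-0.0, 0.1, -0.4]
grip_width: 21.6
```

```bash
python3 shot.py a5; python3 plan.py 648 154 200 1.667 464 -10 190 1.23
```

```text
16.725 [648.5 154.2  76.9] [ 3.141 -0.     1.668] 21.555372896318474 [-0.   0.1 -0.4]
[[0.0, 0.0, -0.69], [0.0, 0.0, -0.68], [0.0, 0.0, -0.69], [-0.49, -0.66, 0.03], [-0.54, -0.62, 0.04], [-0.59, -0.57, 0.03], [-0.64, -0.52, 0.04], [-0.69, -0.46, 0.03]] 
   [[0, 0, 0.0], [0, 0, 0.0], [0, 0, 0.0], [0, 0, 0.63], [0, 0, 0.62], [0, 0, 0.63], [0, 0, 0.63], [0, 0, 0.62]]
end [463.706 -10.189 189.941   1.23 ]
```

View pics/a5.png

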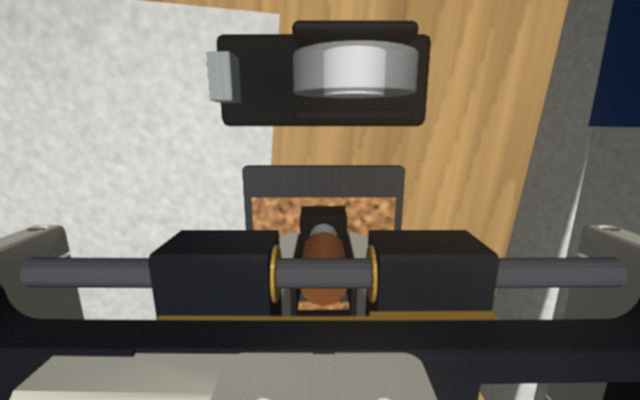

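>>> carry_out(
  xyz=[
    [0,0,0],
    [0,0,0],
    [0,0,0],
    [0,0,0],
  ],
  dr=[
    [0,0,0],
    [0,0,0],
    [0,0,0],
    [0,0,0],
  ],
  gripper=-0.1,
)

```text
time: 17.27
tool_pos: [648.2, 154.1, 76.5]
tcp_rot: [-3.142, -0.0, 1.668]
contact_force: [0.3, 0.8, 0.2]
grip_width: 41.0
```

>>> carry_out(
  xyz=[
    [0.0,0.0,-0.69],
    [0.0,0.0,-0.68],
    [0.0,0.0,-0.69],
    [-0.49,-0.66,0.03],
    [-0.54,-0.62,0.04],
    [-0.59,-0.57,0.03],
    [-0.64,-0.52,0.04],
    [-0.69,-0.46,0.03],
  ],
  dr=[
    [0,0,0.0],
    [0,0,0.0],
    [0,0,0.0],
    [0,0,0.63],
    [0,0,0.62],
    [0,0,0.63],
    [0,0,0.63],
    [0,0,0.62],
  ],
)

```text
time: 18.27
tool_pos: [462.4, -11.1, 190.0]
tcp_rot: [3.141, -0.0, 1.228]
contact_force: [0.5, 0.4, 0.1]
grip_width: 41.3
```

>>> carry_out(
  xyz=[
    [0,0,0],
    [0,0,0],
    [0,0,0],
  ],
  dr=[
    [0,0,0],
    [0,0,0],
    [0,0,0],
  ],
  gripper=0.4,
)

```text
time: 18.65
tool_pos: [464.6, -9.7, 190.0]
tcp_rot: [3.141, -0.0, 1.232]
contact_force: [0.1, 0.6, -0.2]
grip_width: 63.0
```

```bash
python3 shot.py c1
```

```text
18.65 [464.6  -9.7 190. ] [ 3.141 -0.     1.232] 63.048814995465776 [ 0.1  0.6 -0.2]
```

View pics/c1.png

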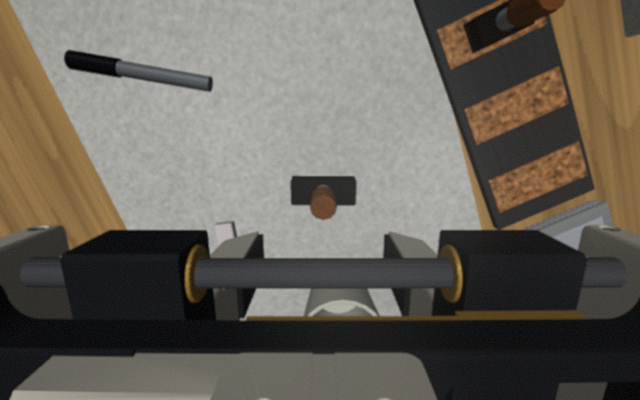

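```bash
python3 wfit.py c1 64 464 -10 -.343 282 165 366 228; cat cmd.json
```

```text
[ 4.64741e+02 -1.13210e+01 -3.39000e-01] res 121.8 of 2210.2
[463.7057061167908, -10.189131184485852, 189.94100000000006, 1.2304933515668108]
```

```bash
python3 plan.py 464.7 -11.4 130 1.2305 464.7 -11.4 63 1.2305; echo; python3 plan.py 464.7 -11.4 170 1.23 663 4.9 150 1.669; echo; python3 plan.py 663 4.9 76.8 1.669
```

```text
[[-0.01, 0.01, 0.5], [0.0, 0.01, 0.5], [0.0, 0.0, 0.56], [0.0, 0.0, 0.56]] 
   [[0, 0, 0.0], [0, 0, 0.0], [0, 0, 0.0], [0, 0, 0.0]]
end [464.637 -11.155  62.741   1.23 ]

[[0.0, 0.0, -0.89], [0.0, 0.0, -0.9], [0.34, 0.76, 0.08], [0.25, 0.79, 0.09], [0.17, 0.81, 0.08], [0.08, 0.82, 0.09]] 
   [[0, 0, 0.0], [0, 0, 0.0], [0, 0, -0.79], [0, 0, -0.78], [0, 0, -0.79], [0, 0, -0.78]]
end [662.727   5.178 149.741   1.669]

[[0.0, 0.0, 0.61], [-0.01, 0.0, 0.61]] 
   [[0, 0, 0.0], [0, 0, 0.0]]
end [662.786   4.581  76.541   1.669]
```

>>> carry_out(
  xyz=[
    [-0.01,0.01,0.5],
    [0.0,0.01,0.5],
    [0.0,0.0,0.56],
    [0.0,0.0,0.4],
    [0,0,0.16],
    [0,0,0],
    [0,0,0],
  ],
  dr=[
    [0,0,0],
    [0,0,0],
    [0,0,0],
    [0,0,0],
    [0,0,0],
    [0,0,0],
    [0,0,0],
  ],
)

```text
time: 19.58
tool_pos: [465.4, -11.1, 63.5]
tcp_rot: [3.14, -0.0, 1.231]
contact_force: [-0.1, -0.5, -0.1]
grip_width: 64.4
```

>>> carry_out(
  xyz=[
    [0,0,0],
    [0,0,0],
    [0,0,0],
    [0,0,0],
    [0,0,0],
    [0,0,0],
    [0,0,0],
    [0,0,0],
  ],
  dr=[
    [0,0,0],
    [0,0,0],
    [0,0,0],
    [0,0,0],
    [0,0,0],
    [0,0,0],
    [0,0,0],
    [0,0,0],
  ],
  gripper=-1,
)

```text
time: 20.58
tool_pos: [464.6, -11.1, 62.7]
tcp_rot: [-3.142, -0.0, 1.231]
contact_force: [-0.4, -0.3, 0.7]
grip_width: 21.3
```

>>> carry_out(
  xyz=[
    [0.0,0.0,-0.89],
    [0.0,0.0,-0.9],
    [0.34,0.76,0.08],
    [0.25,0.79,0.09],
    [0.17,0.81,0.08],
    [0.08,0.82,0.09],
    [0,0,0],
    [0,0,0],
  ],
  dr=[
    [0,0,0.0],
    [0,0,0.0],
    [0,0,-0.79],
    [0,0,-0.78],
    [0,0,-0.79],
    [0,0,-0.78],
    [0,0,0],
    [0,0,0],
  ],
)

```text
time: 21.58
tool_pos: [661.7, 5.2, 149.0]
tcp_rot: [-3.139, -0.0, 1.668]
contact_force: [0.1, -0.8, -0.9]
grip_width: 21.2
```

```bash
python3 shot.py c2
```

```text
21.575 [661.7   5.2 149. ] [-3.139 -0.     1.668] 21.17225892162523 [ 0.1 -0.8 -0.9]
```

View pics/c2.png

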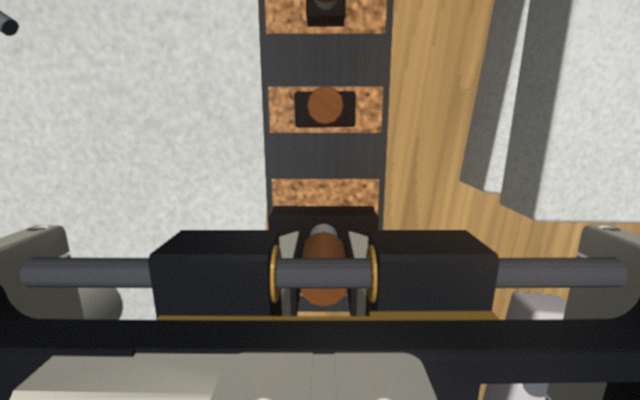

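>>> carry_out(
  xyz=[
    [0,0,0.4],
    [0,0,0.43],
    [-0.01,0,0.2],
    [0,0,0.1],
    [0,0,0.05],
    [0,0,0],
    [0,0,0.04],
    [0,0,0],
  ],
  dr=[
    [0,0,0],
    [0,0,0],
    [0,0,0],
    [0,0,0],
    [0,0,0],
    [0,0,0],
    [0,0,0],
    [0,0,0],
  ],
)

```text
time: 22.62
tool_pos: [663.0, 4.6, 76.7]
tcp_rot: [3.141, 0.0, 1.669]
contact_force: [-0.4, 0.0, -0.5]
grip_width: 21.3
```

>>> carry_out(
  xyz=[
    [0,0,0],
    [0,0,0],
    [0,0,0],
    [0,0,0],
    [0,0,0],
  ],
  dr=[
    [0,0,0],
    [0,0,0],
    [0,0,0],
    [0,0,0],
    [0,0,0],
  ],
  gripper=-0.1,
)

```text
time: 23.25
tool_pos: [662.8, 4.6, 76.5]
tcp_rot: [3.142, -0.0, 1.669]
contact_force: [0.1, -0.1, -0.4]
grip_width: 41.1
```

```bash
python3 plan.py 663 4.9 200 1.667; echo; python3 plan.py 445 -246 190 1.42
```

```text
[[0.0, 0.0, -0.69], [0.0, 0.0, -0.68], [0.0, 0.0, -0.69]] 
   [[0, 0, 0.0], [0, 0, 0.01], [0, 0, 0.0]]
end [662.786   4.581 200.141   1.668]

[[-0.63, -0.67, 0.03], [-0.67, -0.64, 0.03], [-0.68, -0.62, 0.02], [-0.72, -0.58, 0.03], [-0.73, -0.56, 0.03], [-0.76, -0.52, 0.03]] 
   [[0, 0, 0.3], [0, 0, 0.29], [0, 0, 0.3], [0, 0, 0.29], [0, 0, 0.3], [0, 0, 0.29]]
end [ 445.185 -246.041  189.941    1.42 ]
```

>>> carry_out(
  xyz=[
    [0.0,0.0,-0.69],
    [0.0,0.0,-0.68],
    [0.0,0.0,-0.69],
    [0,0,0],
  ],
  dr=[
    [0,0,0],
    [0,0,0.01],
    [0,0,0],
    [0,0,0],
  ],
)

```text
time: 23.75
tool_pos: [664.6, 4.4, 204.5]
tcp_rot: [3.134, 0.002, 1.668]
contact_force: [-0.5, 0.3, 0.2]
grip_width: 41.5
```

>>> carry_out(
  xyz=[
    [-0.63,-0.67,0.03],
    [-0.67,-0.64,0.03],
    [-0.68,-0.62,0.02],
    [-0.72,-0.58,0.03],
    [-0.73,-0.56,0.03],
    [-0.76,-0.52,0.03],
    [0,0,0],
    [0,0,0],
  ],
  dr=[
    [0,0,0.3],
    [0,0,0.29],
    [0,0,0.3],
    [0,0,0.29],
    [0,0,0.3],
    [0,0,0.29],
    [0,0,0],
    [0,0,0],
  ],
  gripper=0.4,
)

```text
time: 24.75
tool_pos: [445.1, -245.7, 189.4]
tcp_rot: [-3.141, -0.001, 1.42]
contact_force: [0.4, 0.2, 0.7]
grip_width: 63.7
```

```bash
python3 shot.py d1
```

```text
24.75 [ 445.1 -245.7  189.4] [-3.141e+00 -1.000e-03  1.420e+00] 63.74280710792468 [0.4 0.2 0.7]
```

View pics/d1.png

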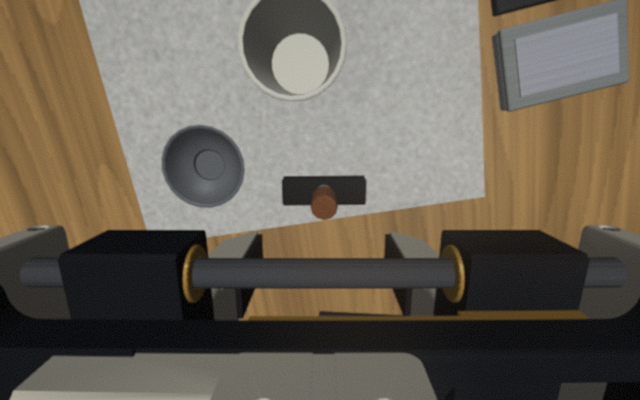

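```bash
python3 wfit.py d1 82 444.6 -246 -.15 276 166 372 222
```

```text
[ 4.45389e+02 -2.47227e+02 -1.51000e-01] res 215.7 of 2832.0
```

View pics/d1_fit.png

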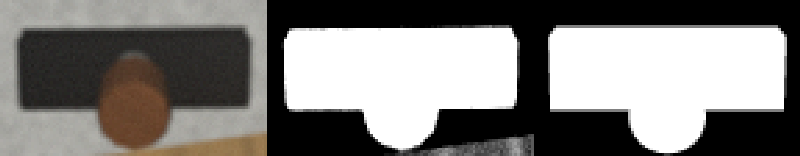

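```bash
python3 plan.py 445.4 -247.1 63 1.42; echo; python3 plan.py 445.4 -247.1 170 1.42 670.4 -69.6 150 1.671; echo; python3 plan.py 670.4 -69.6 76.8 1.671
```

```text
[[-0.01, 0.0, 0.71], [0.0, 0.0, 0.7], [-0.01, 0.01, 0.71]] 
   [[0, 0, 0.0], [0, 0, 0.0], [0, 0, 0.0]]
end [ 445.598 -247.318   62.741    1.42 ]

[[0.0, 0.0, -0.89], [0.0, 0.0, -0.9], [0.58, 0.54, 0.06], [0.56, 0.57, 0.05], [0.53, 0.59, 0.06], [0.51, 0.61, 0.05], [0.49, 0.64, 0.06], [0.45, 0.65, 0.06]] 
   [[0, 0, 0.0], [0, 0, 0.0], [0, 0, -0.3], [0, 0, -0.3], [0, 0, -0.3], [0, 0, -0.3], [0, 0, -0.3], [0, 0, -0.29]]
end [670.5   -69.702 149.741   1.67 ]

[[0.0, 0.0, 0.61], [0.0, 0.0, 0.61]] 
   [[0, 0, 0.0], [0, 0, 0.0]]
end [670.5   -69.702  76.541   1.67 ]
```

>>> carry_out(
  xyz=[
    [-0.01,0,0.71],
    [0,0,0.7],
    [-0.01,0.01,0.4],
    [0,0,0.21],
    [0,0,0.1],
    [0,0,0],
    [0,0,0],
  ],
  dr=[
    [0,0,0],
    [0,0,0],
    [0,0,0],
    [0,0,0],
    [0,0,0],
    [0,0,0],
    [0,0,0],
  ],
)

```text
time: 25.68
tool_pos: [446.1, -247.6, 63.6]
tcp_rot: [3.14, 0.001, 1.421]
contact_force: [-0.0, -0.5, -0.4]
grip_width: 64.2
```

>>> carry_out(
  xyz=[
    [0,0,0],
    [0,0,0],
    [0,0,0],
    [0,0,0],
    [0,0,0],
    [0,0,0],
    [0,0,0],
    [0,0,0],
  ],
  dr=[
    [0,0,0],
    [0,0,0],
    [0,0,0],
    [0,0,0],
    [0,0,0],
    [0,0,0],
    [0,0,0],
    [0,0,0],
  ],
  gripper=-1,
)

```text
time: 26.68
tool_pos: [445.6, -247.3, 62.7]
tcp_rot: [-3.142, -0.0, 1.42]
contact_force: [0.4, -0.3, -0.4]
grip_width: 21.6
```

>>> carry_out(
  xyz=[
    [0.0,0.0,-0.89],
    [0.0,0.0,-0.9],
    [0.58,0.54,0.06],
    [0.56,0.57,0.05],
    [0.53,0.59,0.06],
    [0.51,0.61,0.05],
    [0.49,0.64,0.06],
    [0.45,0.65,0.06],
  ],
  dr=[
    [0,0,0.0],
    [0,0,0.0],
    [0,0,-0.3],
    [0,0,-0.3],
    [0,0,-0.3],
    [0,0,-0.3],
    [0,0,-0.3],
    [0,0,-0.29],
  ],
)

```text
time: 27.68
tool_pos: [671.5, -68.5, 149.3]
tcp_rot: [-3.141, -0.0, 1.672]
contact_force: [0.9, -0.8, 0.0]
grip_width: 21.3
```

>>> carry_out(
  xyz=[
    [0,0,0],
    [0,0,0],
    [0,0,0],
  ],
  dr=[
    [0,0,0],
    [0,0,0],
    [0,0,0],
  ],
)

```text
time: 28.05
tool_pos: [669.8, -70.6, 149.9]
tcp_rot: [-3.141, -0.0, 1.669]
contact_force: [0.1, -0.0, -0.6]
grip_width: 21.4
```

```bash
python3 shot.py d2
```

```text
28.05 [669.8 -70.6 149.9] [-3.141 -0.     1.669] 21.378728515155046 [ 0.1 -0.  -0.6]
```

View pics/d2.png

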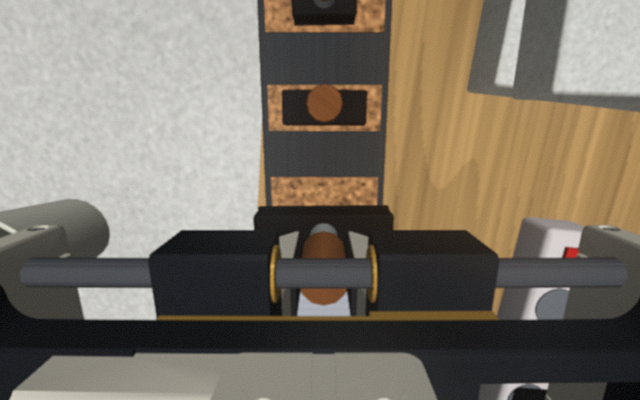

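>>> carry_out(
  xyz=[
    [0,0,0.4],
    [0,0,0.43],
    [0,0,0.2],
    [0,0,0.1],
    [0,0,0.05],
    [0,0,0],
    [0,0,0.04],
    [0,0,0],
  ],
  dr=[
    [0,0,0],
    [0,0,0],
    [0,0,0],
    [0,0,0],
    [0,0,0],
    [0,0,0],
    [0,0,0],
    [0,0,0],
  ],
)

```text
time: 29.1
tool_pos: [670.6, -69.6, 76.7]
tcp_rot: [3.141, 0.0, 1.67]
contact_force: [-1.3, -0.5, -1.1]
grip_width: 21.4
```

>>> carry_out(
  xyz=[
    [0,0,0],
    [0,0,0],
    [0,0,0],
    [0,0,0],
    [0,0,0],
  ],
  dr=[
    [0,0,0],
    [0,0,0],
    [0,0,0],
    [0,0,0],
    [0,0,0],
  ],
  gripper=-0.1,
)

```text
time: 29.72
tool_pos: [670.5, -69.7, 76.5]
tcp_rot: [3.141, -0.0, 1.67]
contact_force: [0.2, 0.4, -0.4]
grip_width: 41.2
```

```bash
python3 plan.py 670.4 -69.6 240 1.671 ; echo; python3 plan.py 655 -150 260 1.67
```

```text
[[0.0, 0.0, -0.91], [0.0, 0.0, -0.91], [0.0, 0.0, -0.9]] 
   [[0, 0, 0.0], [0, 0, 0.0], [0, 0, 0.0]]
end [670.5   -69.702 239.741   1.67 ]

[[-0.65, -0.2, -0.17], [-0.66, -0.19, -0.17]] 
   [[0, 0, 0.0], [0, 0, 0.0]]
end [ 655.025 -150.238  260.141    1.67 ]
```

>>> carry_out(
  xyz=[
    [0,0,-0.91],
    [0,0,-0.91],
    [0,0,-0.9],
    [-0.65,-0.2,-0.17],
    [-0.66,-0.19,-0.17],
    [0,0,0],
    [0,0,0],
    [0,0,0],
  ],
  dr=[
    [0,0,0],
    [0,0,0],
    [0,0,0],
    [0,0,0],
    [0,0,0],
    [0,0,0],
    [0,0,0],
    [0,0,0],
  ],
)

```text
time: 30.72
tool_pos: [655.1, -149.0, 259.6]
tcp_rot: [-3.141, -0.001, 1.672]
contact_force: [-0.0, 0.3, -0.1]
grip_width: 41.2
```

```bash
python3 shot.py e1; python3 shot.py e2 top;  python3 -c "
from h import *
c=pickle.load(open('e2.pkl','rb'));zoom(c['image'],200,110,460,300,3,'pics/e2z.png')"
```

```text
30.725 [ 655.1 -149.   259.6] [-3.141e+00 -1.000e-03  1.672e+00] 41.161112948059596 [-0.   0.3 -0.1]
30.775 [ 655.1 -149.   259.7] [-3.141e+00 -1.000e-03  1.672e+00] 41.965806854421956 [0.7 0.1 0.8]
```

View pics/e1.png

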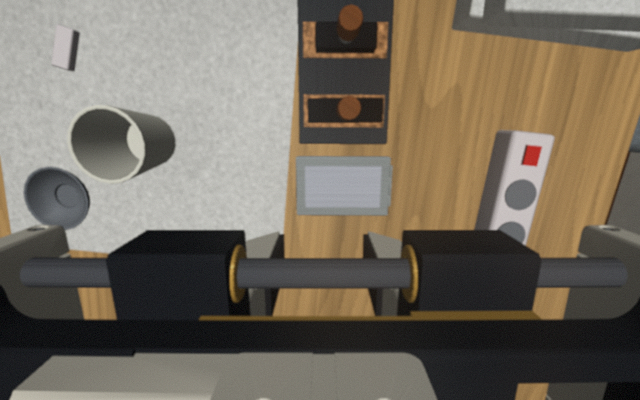

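View pics/e2z.png

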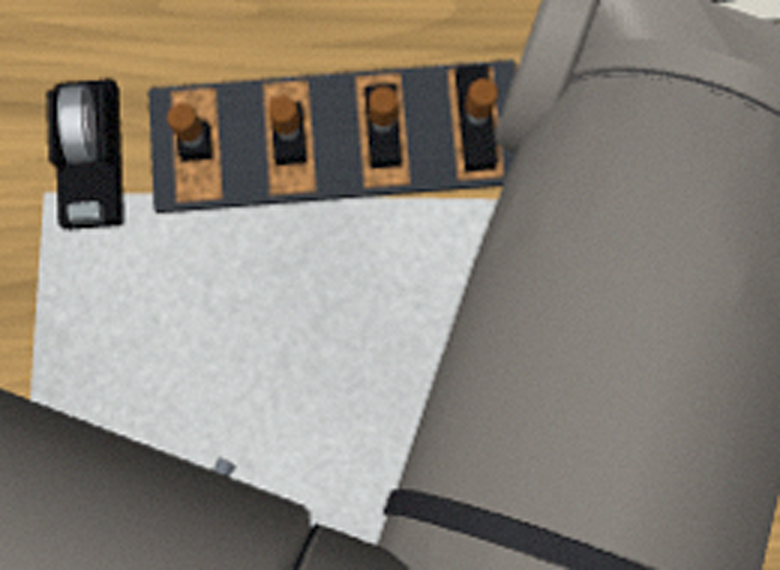

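```bash
python3 plan.py 652 60 260 1.67
```

```text
[[0.87, 0.07, 0.0], [0.88, 0.08, 0.0], [0.87, 0.07, 0.0], [0.87, 0.08, 0.0]] 
   [[0, 0, 0.0], [0, 0, 0.0], [0, 0, 0.0], [0, 0, 0.0]]
end [652.131  59.914 260.141   1.67 ]
```

>>> carry_out(
  xyz=[
    [0.87,0.07,0.0],
    [0.88,0.08,0.0],
    [0.87,0.07,0.0],
    [0.87,0.08,0.0],
    [0,0,0],
    [0,0,0],
    [0,0,0],
  ],
  dr=[
    [0,0,0],
    [0,0,0],
    [0,0,0],
    [0,0,0],
    [0,0,0],
    [0,0,0],
    [0,0,0],
  ],
)

```text
time: 31.7
tool_pos: [652.2, 58.7, 260.0]
tcp_rot: [-3.141, 0.0, 1.669]
contact_force: [-0.1, -0.3, -0.3]
grip_width: 41.3
```

```bash
python3 shot.py f1;  python3 -c "
from h import *
c=pickle.load(open('f1.pkl','rb'));zoom(c['image'],240,30,420,230,3,'pics/f1z.png')"
```

```text
31.7 [652.2  58.7 260. ] [-3.141  0.     1.669] 41.27427524588999 [-0.1 -0.3 -0.3]
```

View pics/f1z.png

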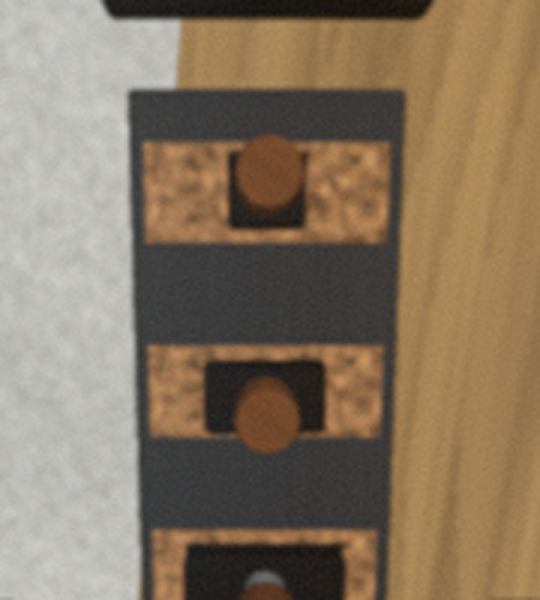

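```bash
python3 -c "
from plant import *
print(close_job())"
```

```text
the job is handed in; nothing more can be done
None
```

All four stamps are on the ledge in size order: the 82 mm one next to the tin, then 64 and 46, with the 28 mm one by the tape dispenser. I handed the job in at about 32 s, with the gripper open and well clear.

- **Placing:** The last pictures show every stamp upright and lengthwise along its cork mark. By eye each looks centred within about 1–2 mm; I did not fit the final poses numerically.
- **Smallest stamp:** Its base is nearly square, so I measured it from two views a quarter turn apart. They gave 27.6 mm and 25.5 mm, which settled its long side.
- **Cup:** The wrist picture after the last stamp showed it standing, and I never moved it. I didn't re-measure its position. The arm hid it in the last top view.
- **Disagreement:** The top and wrist cameras differed by 1–2 mm. I used the wrist camera for both stamps and marks.
- **Forces:** The readings I saw stayed under 3 N.

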